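Look into the stovetop coffee pot with its thumb lever

TASK

I want to see whether the coffee has come up: press the thumb lever above the handle of the steel coffee pot all the way down with the fingertips, so that its lid stands fully open, and keep it open for three seconds. Then ease the lever up slowly, following it with the fingertips all the way, so that the lid comes down shut without slamming, and move clear. Do not touch the lid itself, and do not lift, tip or shove the pot or disturb anything else on the stove.

Things in the scene. Friction and masses are not known exactly. Their poses are not given: they have to be found in the camera images.
- coffee_pot: Loose steel stovetop coffee maker with black fittings, about 1.2 kg: flared boiler (foot 144 mm across), collar, jug; rim 192 mm high, 107 mm across. Origin: centre of the foot, z up. Its -x is the handle side (black handle reaching 143 mm from the axis, top at 173 mm height), +x the spout side (80 mm). It tips if the lever is pushed with over about 15 N against its stop.
- pot_lever: Black thumb lever over the handle, linked inside its hinge housing to the lid. Origin: its pivot, 74 mm from the pot's axis, 197 mm high; its -x points out along the handle, y is the pivot. At rest it rises outward at 0.28 rad to its end 69 mm from the pivot; fully pressed (turned 0.455 rad, firm stop) it slopes 0.175 rad down. 3 to 5 N at the pad moves it; the lid's weight brings it back.
- lever_pad (a point): Middle of the upper face of the lever's thumb pad, 38 mm long (outward) and 32 mm wide. At rest it is 122 mm from the pot's axis on the handle side and 214 mm above the stove. It moves with the lever: about 22 mm down for the full press, and less than 4 mm sideways.
- pot_lid (a joint): Opening of the lid in rad: 0 shut, 1.0 fully open (stop); 2.2 times the lever's turn. Hinge 58 mm from the pot's axis on the handle side, 197 mm high; the lid's far edge swings up to 310 mm above the stove, staying on the spout side of the hinge. Let go, it falls shut at once. Closing faster than 2.5 rad/s at any moment is a slam; over three seconds it closes at about 0.35 rad/s.
- lid_dome: The lid: a shallow domed steel disc, 115 mm across, with a flat beak over the spout; its crown is 209 mm above the stove when shut. Origin: the centre of the disc, 197 mm above the stove when shut; its x points to the spout.
- kettle: Red whistling kettle with a tall loop handle, about 180 mm across and 230 mm high, at the back left of the stove. Bystander. Origin: middle of its underside.
- saucepan: Grey saucepan 160 mm across and 100 mm high, its black handle pointing front left, at the front left of the stove. Bystander. Its origin lies under its bounding box, not its axis.
- mug: White mug 82 mm across and 94 mm high, at the front right of the stove. Bystander. Origin: middle of its underside, handle included.
- seed_jar: Small dark jar with a black cap, 37 mm across and 84 mm high, at the back right. Bystander. Origin: middle of its underside.
- oil_bottle: Small yellow oil bottle, 40 mm across and 146 mm high, at the back right. Bystander. Origin: middle of its underside.
- salt_jar: Small white-capped jar, 34 mm across and 89 mm high, at the back right. Bystander. Origin: middle of its underside.

How it is judged:
On the way, in this order (a step that is already met when the one before it is completed fails the run):
1. the fingers press the lever right down and the lid stands fully open (at least 0.85 of its 1.0 rad) for the three seconds asked (2.5 s is enough) (value of joint pot_lid above 0.85 rad and contact force between the fingers and pot_lever above 0.3 N), for 2.5 s.
2. the fingers are still bearing the lever when the lid has come most of the way down (0.1 to 0.4 rad) (value of joint pot_lid between 0.1 and 0.4 rad and contact force between the fingers and pot_lever above 0.3 N), for 0.1 s.
At the end, for the whole second after the job is handed in: The lid is shut (within 0.05 rad), and the coffee pot stands upright and at rest within 30 mm of where it stood (value of joint pot_lid below 0.05 rad and linear speed of coffee_pot below 0.02 m/s and angle between coffee_pot's own z axis and vertical below 0.05 rad and distance of coffee_pot from where it was at the start of the episode below 0.03 m); the robot touches nothing.
It fails at once if the lid slams: it closes faster than 2.5 rad/s (velocity of joint pot_lid below -2.5 rad/s).
It fails at once if the lid itself is touched by the robot (contact force between any of the fingers, the arm and lid_dome above 0.5 N).
It fails at once if the coffee pot is lifted, tipped or shoved (height (world z) of coffee_pot above 0.015 m or angle between coffee_pot's own z axis and vertical above 0.15 rad or distance of coffee_pot from where it was at the start of the episode above 0.04 m).
It fails at once if another thing on the stove is disturbed (distance of any of kettle, saucepan, mug, seed_jar, oil_bottle, salt_jar from where it was at the start of the episode above 0.03 m).
It also fails if it takes over 40 s, if anything falls off the work surface, if the arm or the gripper's body presses on something with over 40 N, if the wrist force passes 120 N, or if a joint passes its speed limit or range.

ROBOT

A 6-joint arm with a two-finger parallel gripper is mounted at the origin on a cart in front of the work surface, level with it; the furniture and walls round the work are solid. World frame = base frame: x ahead of the robot, y to its left, z up, the work surface at z = 0. Lengths are in m, angles in rad, forces in N, time in s.
With the tool pointing down it reaches from about 0.35 to 0.975 m from the base axis. Payload 4.9 kg.
Tool frame: the origin (TCP) lies at the very end of the fingers, on their centre line; the grasp point (between the pads) lies 19 mm behind it; z points along the fingers, y is the line along which they close (so a half turn about z gives the same grasp; the last joint's range is limited). The gripper opens to 85 mm and grips with 20 to 120 N. Pads are 22 mm wide; open, the fingers measure 114 mm over their backs; the gripper's body (76 mm by 85 mm) begins 54 mm behind the grasp point. The pads swing forward as they close: fully open they stand 13 mm farther back than shut.
Start: joints at [-1.437, 0.053, 1.613, -0, 1.476, -0.119], TCP at [0.156, -0.605, 0.231] pointing down, gripper open.
Joint ranges: [-3.01, 3.01], [-1.01, 2.22], [0.06, 2.58], [-1.02, 4.17], [0.09, 2.62], [-3.14, 3.14]. Speed limits (rad/s): [2.57, 2.57, 3.14, 3.14, 3.14, 3.14].

INTERFACE

Orientations are given as a rotation vector (axis times angle).
In Python, from station import get_obs, get_image, finish_job gives the robot as it stands. The module is installed in compiled form; this text tells all that it offers.
- The arm moves only by the tool carry_out, never from a script. Its argument "rows" is a list of rows, each a list of 7 numbers: the turn, a rotation vector about the tool's x, y, z as a fraction of full scale, then the shift along the tool's x, y, z as a fraction of full scale, then the closure, from -1 (fully open) to 1 (shut). A call has 1 to 5 rows; each row is the pose to reach, as a shift and turn from the pose commanded when the call began, along the tool's axes at that moment, turning the shorter way round; what a row does not reach only later rows make up. Full scale, the value 1, is 300 mm for a shift and pi rad for a turn. A row lasts 1/10 s, in which the tool goes at most 50 mm and 8.59 degrees, less where a joint would pass 70% of its speed; a pose out of reach is approached as far as the arm can. A call with a number of a shift or a turn outside -1 to 1 is refused whole. A call with a gripper value outside its range is refused whole. The fingers move at their own pace and stop on an object; "force" is the grip in N (left out, the last holds). Time passes only in rows, so rows that repeat a pose let the fingers close. It gives the time, the measured TCP pose, the force, the opening and the grip force at its end, in the units of the state.
- get_obs(): the state, without advancing time (a new reading comes with each control period).
- get_image(name): name is "scene" or "top"; returns a dict with "img" (384x512x3 uint8, blue, green, red), "mtx" (3x3 intrinsics, pixels), "R" (3x3) and "t" (3): a world point X has camera coordinates R X + t. Camera axes: x right, y down, z forward; pixel columns grow to the right and rows downward; lengths in m; the calibration is good to about 2 mm. A picture is of the moment at which its call begins. There is no depth.
- finish_job(): hands the job in; it is judged then, once.
The state is a dict: "t": time; "q": joint angles; "dq": joint speeds; "effort": joint torques, N m; "tool_pos": TCP position; "tool_rot": TCP orientation; "contact_force": force on the tool from outside, world axes, zero at the start; "wrist_torque": the same for the moment, N m; "opening": finger opening in m; "grip_force": force on a finger pad.
Only numpy, scipy, OpenCV 4.12 (cv2) and the standard library are available. Lean on these libraries where they do the work, as an engineer would, in place of code of your own. Each camera call takes 0.05 s, during which the arm holds its last target. There are 200 camera calls.

## Working session

There is one attempt and no reset: what is moved stays moved. The work goes in short steps, Python scripts to look and compute and a tool call to move; the robot and the scene stay as the last step left them, time stands still between calls to the robot, and variables do not carry over. Pictures are saved under pics/ and viewed, at most 10 in all, crops included, and the job is handed in when it is done.

Besides the shell and the picture viewer there is one more tool, called after "Request:" in YAML: its name, and indented under it one key for each argument. carry_out: Moves the arm, as the interface text tells. Shift numbers are shares of 300 mm and turn numbers shares of pi rad, none past 1 either way. Its arguments: {"type":"object","properties":{"rows":{"type":"array"},"force":{"type":"number"}},"required":["rows"]}

```bash
mkdir -p pics
cat > h.py <<'E'
import numpy as np,cv2
from station import *
def ray(c,u,v):
    d=c["R"].T@np.linalg.inv(c["mtx"])@np.array([u,v,1.]); o=-c["R"].T@c["t"]; return o,d/np.linalg.norm(d)
def plane(c,u,v,z):
    o,d=ray(c,u,v); return o+d*(z-o[2])/d[2]
def tri(a,b):
    (o1,d1),(o2,d2)=a,b
    s=np.linalg.lstsq(np.c_[d1,-d2],o2-o1,rcond=None)[0]
    p,q=o1+d1*s[0],o2+d2*s[1]; return (p+q)/2,np.linalg.norm(p-q)
def proj(c,X):
    x=c["mtx"]@(c["R"]@np.asarray(X)+c["t"]); return x[:2]/x[2]
E
python3 - <<'E'
from h import *
import pickle
C={n:get_image(n) for n in("scene","top")}
pickle.dump(C,open("c0.pkl","wb"))
for n in C:
    cv2.imwrite(f"pics/{n}0.png",cv2.resize(C[n]["img"],(768,576),interpolation=cv2.INTER_CUBIC)); print(n,-C[n]["R"].T@C[n]["t"])
o=get_obs();print(o["t"],o["tool_pos"],o["tool_rot"],o["opening"],o["contact_force"])
E
```

```text
scene [-0.23942679 -0.77521668  1.09923918]
top [-0.09842035 -0.19373439  1.49410966]
0.1 [ 0.15625517 -0.60455483  0.23017408] [-3.11465743e+00 -3.95817033e-01 -1.38972017e-05] 0.08550486922967301 [-0.14371     0.32342213  0.27820335]
```

View pics/scene0.png

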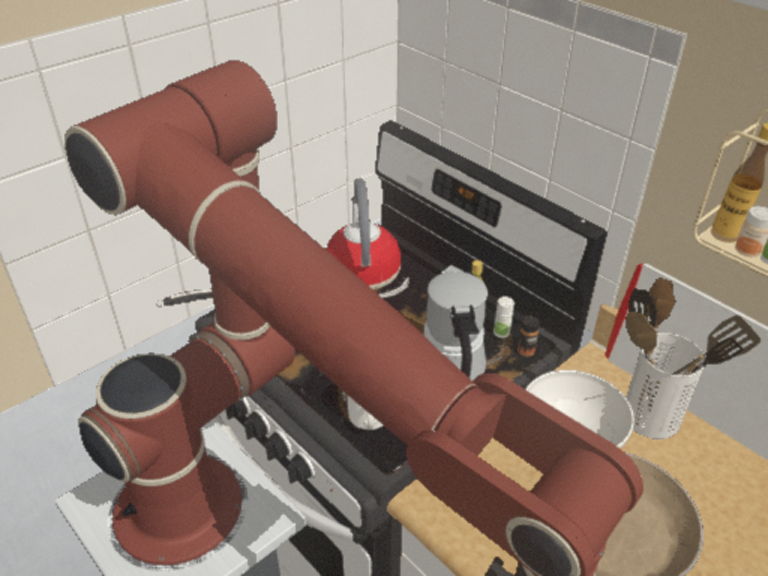

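View pics/top0.png

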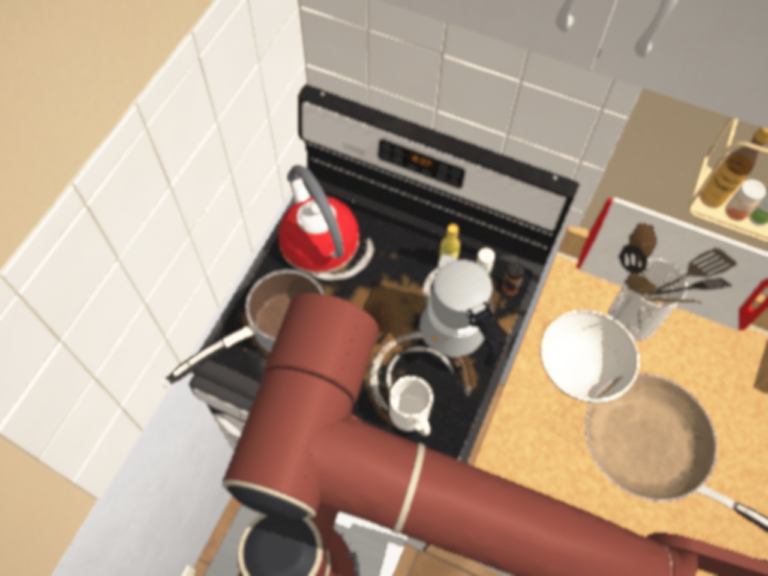

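The pot's lid is near (460,290) in top and (457,300) in scene. The black lever and handle point right and down, near (485,320) in top and (465,320) in scene. I'll take crops for exact pixels.

Run:
```python
from h import *
import pickle
C=pickle.load(open("c0.pkl","rb"))
a=C["scene"]["img"][170:260,270:340]; b=C["top"]["img"][165:245,270:350]
f=lambda i:cv2.resize(i,None,fx=5,fy=5,interpolation=cv2.INTER_NEAREST)
a=f(a[:80]);b=f(b)
cv2.imwrite("pics/crop0.png",np.hstack([a,b]))
print(plane(C["top"],460/1.5,285/1.5,.2),plane(C["scene"],457/1.5,292/1.5,.2))
```

```text
[ 0.59205601 -0.0712419   0.2       ] [ 0.59015338 -0.08093068  0.2       ]
```

View pics/crop0.png

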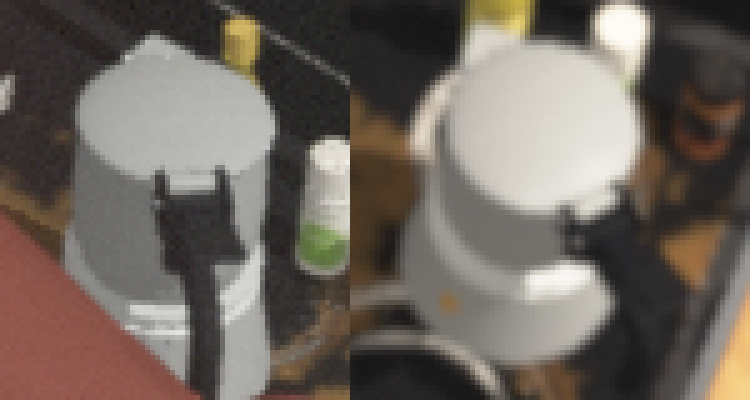

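The left crop (scene) shows the lid centred at about (175,107), the pad's inner edge at (163..230,196) and its outer edge at (163,268)-(245,258). The right crop (top) shows the lid at about (192,125) and the lever going down-right. Next I triangulate.

Run:
```python
from h import *
import pickle
C=pickle.load(open("c0.pkl","rb"));S,T=C["scene"],C["top"]
s=lambda x,y:(270+x/5-.4,170+y/5-.4); t=lambda x,y:(270+(x-350)/5-.4,165+y/5-.4)
print("lid",tri(ray(S,*s(176,109)),ray(T,*t(543,125))))
ctr=(plane(S,*s(176,109),.199)+plane(T,*t(543,125),.199))/2; print(ctr)
# lid extents at z .197
for n,c,p in(("S",S,[s(76,110),s(275,125)]),("T",T,[t(445,130),t(640,125)])):
    a,b=[plane(c,*q,.197) for q in p]; print(n,a,b,np.linalg.norm(a-b),(a+b)/2)
pts={"inL":(163,197),"inR":(230,195),"outL":(163,268),"outR":(245,258),"pad":(201,229),"hgL":(158,180),"hgR":(222,178)}
for k,z in(("inL",.207),("inR",.207),("outL",.217),("outR",.217),("pad",.214),("hgL",.2),("hgR",.2)):
    print(k,plane(S,*s(*pts[k]),z))
p=plane(S,*s(*pts["pad"]),.214);d=(p-ctr)[:2];print("yaw handle",np.degrees(np.arctan2(d[1],d[0])),np.linalg.norm(d))
print("pad in top crop",(proj(T,p)-[270,165]+.4)*5+[350,0], "triangulated w/ top (615,235)?",tri(ray(S,*s(201,229)),ray(T,*t(620,235))))
# handle in top: column (handle outer end)
u=d/np.linalg.norm(d)
w=np.array([-u[1],u[0]])
im={}
A=[cv2.resize(S["img"][165:245,270:350],None,fx=5,fy=5),cv2.resize(T["img"][165:245,270:350],None,fx=5,fy=5)]
for r,l,z,col in((104,16,.209,(0,255,0)),(104,-16,.209,(0,255,0)),(140,16,.219,(0,255,0)),(140,-16,.219,(0,255,0)),(122,0,.214,(0,0,255)),(143,0,.173,(255,0,0)),(58,0,.197,(255,255,0)),(0,0,.209,(255,0,255)),(-57,0,.197,(255,0,255)),(0,57,.197,(255,0,255)),(0,-57,.197,(255,0,255))):
    P=np.r_[ctr[:2]+u*r/1000+w*l/1000,z]
    for i,c in enumerate((S,T)):
        q=(proj(c,P)-[270,165]+.4)*5; cv2.circle(A[i],tuple(int(v) for v in q),3,col,-1)
cv2.imwrite("pics/ov.png",np.hstack(A))
```

```text
lid (array([ 0.59316955, -0.07609752,  0.2065784 ]), np.float64(0.0030429440212861886))
[ 0.59885918 -0.07257991  0.199     ]
S [ 0.56053634 -0.03090883  0.197     ] [ 0.63543656 -0.11662142  0.197     ] 0.11382746233486318 [ 0.59798645 -0.07376512  0.197     ]
T [ 0.56968973 -0.02348814  0.197     ] [ 0.62057477 -0.12643881  0.197     ] 0.11483957488827258 [ 0.59513225 -0.07496348  0.197     ]
inL [ 0.53426533 -0.123552    0.207     ]
inR [ 0.56262302 -0.14699942  0.207     ]
outL [ 0.4850395  -0.16923708  0.217     ]
outR [ 0.52250298 -0.19289613  0.217     ]
pad [ 0.5245615  -0.15995021  0.214     ]
hgL [ 0.54858685 -0.10682325  0.2       ]
hgR [ 0.57617114 -0.12950818  0.2       ]
yaw handle -130.37706837078463 0.11468964131947802
pad in top crop [640.97177753 270.29505597] triangulated w/ top (615,235)? (array([ 0.55313578, -0.13932571,  0.1837566 ]), np.float64(0.0043457792894604766))
```

View pics/ov.png

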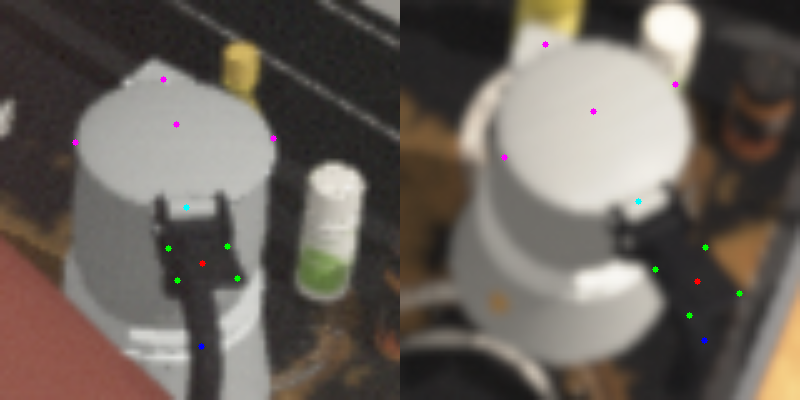

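The overlay matches the outline apart from the centre, which should sit about 5 mm toward the front. That agrees with the triangulated centre (0.593,-0.076). The outer pad edge then comes to 138 mm from the axis (140 expected), so the handle direction is about -130° and the pad is at about (0.514,-0.169). Next I work out the approach numbers.

```bash
cat >> h.py <<'E'
from scipy.spatial.transform import Rotation as Rn
CTR=np.array([.5932,-.0761]);U=np.array([-.648,-.7615]);W=np.array([-U[1],U[0]])
def P(r,z,l=0): return np.r_[CTR+U*r+W*l,z]
def rows(targets,Rt):
    o=get_obs();p=np.array(o["tool_pos"]);R=Rn.from_rotvec(o["tool_rot"])
    for X in targets:
        print(np.round((R.inv()*Rt).as_rotvec()/np.pi,4),np.round(R.inv().apply(X-p)/.3,4))
def rt(sx): # tool x = sx*U, z down
    x=np.r_[sx*U,0];z=np.array([0,0,-1.]);return Rn.from_matrix(np.c_[x,np.cross(z,x),z])
def rty(s):
    y=np.r_[s*U,0];z=np.array([0,0,-1.]);return Rn.from_matrix(np.c_[np.cross(y,z),y,z])
E
python3 - <<'E'
from h import *
print(P(.124,.214))
o=get_obs();R=Rn.from_rotvec(o["tool_rot"]).as_matrix();print(R,o["q"])
for X in(rt(1),rt(-1),rty(1),rty(-1)): rows([P(.126,.30)],X)
E
```

```text
[ 0.512848 -0.170526  0.214   ]
[[ 9.68213681e-01  2.50124401e-01 -2.28899295e-04]
 [ 2.50124384e-01 -9.68211904e-01  1.87141332e-03]
 [ 2.46463113e-04 -1.86918128e-03 -9.99998223e-01]] [-1.43699003e+00  5.32806340e-02  1.61418719e+00  2.29099398e-05
  1.47601005e+00 -1.19004854e-01]
[-3.000e-04  7.000e-04  8.049e-01] [ 1.5073 -1.1001 -0.2303]
[-0.0006 -0.0003 -0.1951] [ 1.5073 -1.1001 -0.2303]
[-6.000e-04  2.000e-04  3.049e-01] [ 1.5073 -1.1001 -0.2303]
[-3.000e-04 -7.000e-04 -6.951e-01] [ 1.5073 -1.1001 -0.2303]
```

Request:
carry_out:
  rows:
    - [0,0,-0.04,0,0,-0.15,1]
    - [0,0,-0.08,0.15,-0.11,-0.3,1]
    - [0,0,-0.12,0.27,-0.19,-0.33,1]
    - [0,0,-0.16,0.4,-0.28,-0.33,1]
    - [0,0,-0.195,0.52,-0.37,-0.33,1]
  force: 30

```text
t: 0.6
tool_pos: [0.2768, -0.4622, 0.3313]
tool_rot: [2.848, 1.322, 0.0]
contact_force: [0.5, -0.3, -0.7]
opening: 0.0123
grip_force: 0.0
```

Run:
```python
from h import *
o=get_obs();print(o["t"],o["tool_pos"],o["opening"],o["contact_force"],o["q"])
rows([P(.126,.30)],rt(-1))
```

```text
0.6 [ 0.27679522 -0.46218314  0.33134978] 0.012251106588478248 [ 0.4810466  -0.30180813 -0.74470599] [-1.16950671e+00 -1.95115476e-01  1.68397243e+00  2.67865613e-04
  1.65070327e+00 -4.67973739e-01]
[0.0006 0.0002 0.0011] [ 1.2438 -0.0266  0.1036]
```

Request:
carry_out:
  rows:
    - [0,0,0,0.15,0,0,1]
    - [0,0,0,0.3,0,0,1]
    - [0,0,0,0.45,0,0,1]
    - [0,0,0,0.6,-0.01,0,1]
    - [0,0,0,0.75,-0.015,0,1]

```text
t: 1.1
tool_pos: [0.4189, -0.2872, 0.3298]
tool_rot: [-2.852, -1.317, 0.0]
contact_force: [0.9, -1.2, -0.1]
opening: -0.0007
grip_force: 0.0
```

Request:
carry_out:
  rows:
    - [0,0,0,0.15,0,0,1]
    - [0,0,0,0.28,-0.005,0,1]
    - [0,0,0,0.38,-0.01,0,1]
    - [0,0,0,0.42,-0.01,0,1]
    - [0,0,0,0.42,-0.01,0,1]

```text
t: 1.6
tool_pos: [0.4981, -0.1902, 0.3297]
tool_rot: [-2.85, -1.32, 0.001]
contact_force: [0.2, 0.2, -1.1]
opening: 0.0003
grip_force: 0.0
```

Run:
```python
from h import *
import pickle
C={n:get_image(n) for n in("scene","top")}
A=[cv2.resize(C[n]["img"][145:245,250:350],None,fx=4,fy=4,interpolation=cv2.INTER_CUBIC) for n in C]
cv2.imwrite("pics/near.png",np.hstack(A))
o=get_obs();print(o["t"],o["tool_pos"],o["tool_rot"],o["opening"],o["contact_force"])
for n in C: print(n,(proj(C[n],o["tool_pos"])-[250,145])*4,(proj(C[n],P(.122,.214))-[250,145])*4)
rows([P(.126,.30),P(.126,.22)],rt(-1))
```

```text
1.7 [ 0.49723627 -0.19178148  0.32989431] [-2.85224753e+00 -1.31665253e+00  1.52612312e-03] -0.00027696591893919855 [-0.70503111  0.66386444 -0.47240096]
scene [261.40987486 187.94836912] [238.55801146 295.60032963]
top [368.86850277 274.11695048] [318.1485715  311.89330194]
[-0.0002  0.0003 -0.0003] [ 0.0811 -0.0063  0.0996]
[-0.0002  0.0003 -0.0003] [ 0.0813 -0.0062  0.3662]
```

View pics/near.png

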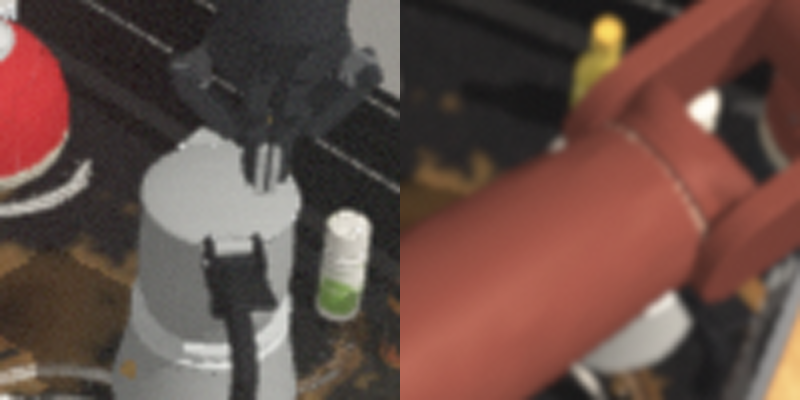

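The fingertips show at (265,190), next to the projected TCP (261,188). The pad is centred near (240,288), as predicted, so I can descend.

Request:
carry_out:
  rows:
    - [0,0,0,0.08,-0.006,0.1,1]
    - [0,0,0,0.08,-0.006,0.2,1]
    - [0,0,0,0.08,-0.006,0.29,1]
    - [0,0,0,0.08,-0.006,0.32,1]
    - [0,0,0,0.08,-0.006,0.335,1]

```text
t: 2.2
tool_pos: [0.511, -0.1726, 0.2287]
tool_rot: [-2.852, -1.314, 0.002]
contact_force: [0.1, -0.4, 0.2]
opening: 0.0001
grip_force: 0.0
```

Run:
```python
from h import *
c=get_image("scene")
cv2.imwrite("pics/near2.png",cv2.resize(c["img"][165:245,270:350],None,fx=6,fy=6,interpolation=cv2.INTER_CUBIC))
o=get_obs();print(o["t"],o["tool_pos"],o["contact_force"])
rows([P(.126,.225),P(.126,.20)],rt(-1))
```

```text
2.25 [ 0.51132172 -0.17252035  0.22919215] [ 0.03537282 -0.48711192  0.08497327]
[-0.0002  0.0001 -0.0006] [ 0.0017 -0.0004  0.014 ]
[-0.0002  0.0001 -0.0006] [ 0.0017 -0.0004  0.0973]
```

View pics/near2.png

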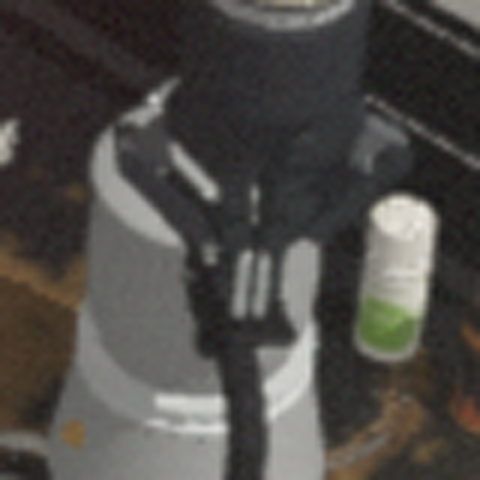

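The tips at (250,318) are centred over the pad (x 205–295). I'll press down gently.

Request:
carry_out:
  rows:
    - [0,0,0,0,0,0.01,1]
    - [0,0,0,0,0,0.02,1]
    - [0,0,0,0,0,0.03,1]
    - [0,0,0,0,0,0.04,1]
    - [0,0,0,0,0,0.05,1]

```text
t: 2.75
tool_pos: [0.5121, -0.172, 0.2153]
tool_rot: [2.851, 1.317, 0.0]
contact_force: [-1.1, -0.8, 2.3]
opening: 0.0001
grip_force: 1.2
```

Request:
carry_out:
  rows:
    - [0,0,0,0,0,0.01,1]
    - [0,0,0,0,0,0.02,1]
    - [0,0,0,0,0,0.03,1]
    - [0,0,0,0,0,0.035,1]
    - [0,0,0,0,0,0.035,1]

```text
t: 3.25
tool_pos: [0.5119, -0.1716, 0.2038]
tool_rot: [-2.852, -1.317, 0.0]
contact_force: [0.6, -1.2, 2.3]
opening: -0.0
grip_force: 0.7
```

Request:
carry_out:
  rows:
    - [0,0,0,0,0,0.008,1]
    - [0,0,0,0,0,0.016,1]
    - [0,0,0,0,0,0.02,1]
    - [0,0,0,0,0,0.023,1]
    - [0,0,0,0,0,0.025,1]

```text
t: 3.75
tool_pos: [0.5118, -0.1717, 0.1966]
tool_rot: [-2.852, -1.317, 0.0]
contact_force: [-1.3, -1.3, 3.3]
opening: 0.0002
grip_force: 1.2
```

Request:
carry_out:
  rows:
    - [0,0,0,0,0,0.002,1]
    - [0,0,0,0,0,0.004,1]
    - [0,0,0,0,0,0.006,1]
    - [0,0,0,0,0,0.007,1]

```text
t: 4.15
tool_pos: [0.5119, -0.1717, 0.1945]
tool_rot: [-2.852, -1.317, 0.0]
contact_force: [-1.2, -1.4, 1.3]
opening: 0.0
grip_force: 1.1
```

Request:
carry_out:
  rows:
    - [0,0,0,0,0,0.002,1]
    - [0,0,0,0,0,0.004,1]
    - [0,0,0,0,0,0.004,1]

```text
t: 4.45
tool_pos: [0.5119, -0.1716, 0.1932]
tool_rot: [-2.852, -1.317, -0.0]
contact_force: [-0.7, -0.8, 0.9]
opening: 0.0
grip_force: 0.7
```

Run:
```python
from h import *
c=get_image("scene")
F=[]
for k in range(4):
    get_image("scene");F.append(get_obs()["contact_force"])
print(np.mean(F,0),get_obs()["tool_pos"])
cv2.imwrite("pics/open.png",cv2.resize(c["img"][135:245,250:350],None,fx=5,fy=5,interpolation=cv2.INTER_CUBIC))
# lid tip projected, at opening th
for th in(.8,.9,1.0): print(th,(proj(c,P(.058-(.115)*np.cos(th),.197+.115*np.sin(th)))-[250,135])*5)
```

```text
[-0.82933932 -1.043279    1.2127682 ] [ 0.51191525 -0.17153321  0.19325796]
0.8 [276.15403237 156.82205035]
0.9 [278.87261414 155.15323486]
1.0 [281.6696957  155.55885383]
```

View pics/open.png

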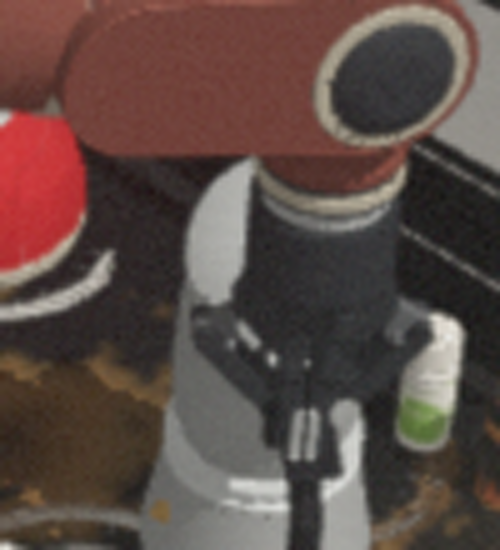

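The lid is standing up, with its far edge near (225,157), and the force is only about 1.6 N. I'll nudge down until the stop is felt.

Request:
carry_out:
  rows:
    - [0,0,0,0,0,0.002,1]
    - [0,0,0,0,0,0.004,1]
    - [0,0,0,0,0,0.004,1]

```text
t: 5.0
tool_pos: [0.512, -0.1715, 0.1922]
tool_rot: [-2.852, -1.317, -0.0]
contact_force: [0.1, -0.4, 1.5]
opening: 0.0001
grip_force: 0.7
```

Request:
carry_out:
  rows:
    - [0,0,0,0,0,0.002,1]
    - [0,0,0,0,0,0.003,1]
    - [0,0,0,0,0,0.003,1]

```text
t: 5.3
tool_pos: [0.5121, -0.1716, 0.1919]
tool_rot: [2.852, 1.317, 0.001]
contact_force: [-2.2, 2.0, 6.1]
opening: 0.0001
grip_force: 2.5
```

The force rose to 6 N, so the stop is reached. I hold here.

Request:
carry_out:
  rows:
    - [0,0,0,0,0,0,1]
    - [0,0,0,0,0,0,1]
    - [0,0,0,0,0,0,1]
    - [0,0,0,0,0,0,1]
    - [0,0,0,0,0,0,1]

```text
t: 5.8
tool_pos: [0.5121, -0.1717, 0.1919]
tool_rot: [2.852, 1.317, 0.001]
contact_force: [-1.6, 0.9, 5.1]
opening: 0.0001
grip_force: 2.6
```

Request:
carry_out:
  rows:
    - [0,0,0,0,0,0,1]
    - [0,0,0,0,0,0,1]
    - [0,0,0,0,0,0,1]
    - [0,0,0,0,0,0,1]
    - [0,0,0,0,0,0,1]

```text
t: 6.3
tool_pos: [0.5121, -0.1716, 0.1919]
tool_rot: [2.852, 1.317, 0.001]
contact_force: [-1.8, 1.5, 5.0]
opening: -0.0001
grip_force: 2.6
```

Request:
carry_out:
  rows:
    - [0,0,0,0,0,0,1]
    - [0,0,0,0,0,0,1]
    - [0,0,0,0,0,0,1]
    - [0,0,0,0,0,0,1]
    - [0,0,0,0,0,0,1]

```text
t: 6.8
tool_pos: [0.5121, -0.1717, 0.1919]
tool_rot: [2.852, 1.317, 0.001]
contact_force: [-2.1, 0.7, 5.4]
opening: 0.0
grip_force: 2.6
```

Request:
carry_out:
  rows:
    - [0,0,0,0,0,0,1]
    - [0,0,0,0,0,0,1]
    - [0,0,0,0,0,0,1]
    - [0,0,0,0,0,0,1]
    - [0,0,0,0,0,0,1]

```text
t: 7.3
tool_pos: [0.5121, -0.1716, 0.1919]
tool_rot: [2.852, 1.317, 0.001]
contact_force: [-1.4, -0.2, 5.6]
opening: -0.0001
grip_force: 2.6
```

Request:
carry_out:
  rows:
    - [0,0,0,0,0,0,1]
    - [0,0,0,0,0,0,1]
    - [0,0,0,0,0,0,1]
    - [0,0,0,0,0,0,1]
    - [0,0,0,0,0,0,1]

```text
t: 7.8
tool_pos: [0.5121, -0.1717, 0.1919]
tool_rot: [2.852, 1.317, 0.001]
contact_force: [-1.3, 0.9, 5.2]
opening: 0.0
grip_force: 2.6
```

Request:
carry_out:
  rows:
    - [0,0,0,0,0,0,1]
    - [0,0,0,0,0,0,1]
    - [0,0,0,0,0,0,1]
    - [0,0,0,0,0,0,1]
    - [0,0,0,0,0,0,1]

```text
t: 8.3
tool_pos: [0.5121, -0.1716, 0.1919]
tool_rot: [2.852, 1.317, 0.001]
contact_force: [-2.1, 0.4, 5.9]
opening: 0.0
grip_force: 2.6
```

Request:
carry_out:
  rows:
    - [0,0,0,0,0,0,1]
    - [0,0,0,0,0,0,1]
    - [0,0,0,0,0,0,1]
    - [0,0,0,0,0,0,1]
    - [0,0,0,0,0,0,1]

```text
t: 8.8
tool_pos: [0.5121, -0.1717, 0.1919]
tool_rot: [2.852, 1.317, 0.001]
contact_force: [-1.2, 0.1, 5.5]
opening: -0.0001
grip_force: 2.6
```

Held for 3.5 s. Now I ease up at about 9 mm/s.

Request:
carry_out:
  rows:
    - [0,0,0,0,0,-0.003,1]
    - [0,0,0,0,0,-0.006,1]
    - [0,0,0,0,0,-0.009,1]
    - [0,0,0,0,0,-0.012,1]
    - [0,0,0,0,0,-0.015,1]

```text
t: 9.3
tool_pos: [0.5118, -0.1717, 0.1957]
tool_rot: [-2.852, -1.317, 0.001]
contact_force: [0.1, -0.7, 1.5]
opening: 0.0001
grip_force: 0.6
```

Request:
carry_out:
  rows:
    - [0,0,0,0,0,-0.003,1]
    - [0,0,0,0,0,-0.006,1]
    - [0,0,0,0,0,-0.009,1]
    - [0,0,0,0,0,-0.012,1]
    - [0,0,0,0,0,-0.015,1]

```text
t: 9.8
tool_pos: [0.5119, -0.1717, 0.2004]
tool_rot: [-2.852, -1.317, 0.0]
contact_force: [-0.9, -1.1, 0.1]
opening: 0.0002
grip_force: 0.7
```

Request:
carry_out:
  rows:
    - [0,0,0,0,0,-0.003,1]
    - [0,0,0,0,0,-0.006,1]
    - [0,0,0,0,0,-0.009,1]
    - [0,0,0,0,0,-0.012,1]
    - [0,0,0,0,0,-0.015,1]

```text
t: 10.3
tool_pos: [0.5121, -0.1715, 0.2049]
tool_rot: [-2.852, -1.317, -0.001]
contact_force: [0.4, 0.6, 1.3]
opening: -0.0001
grip_force: 0.7
```

Request:
carry_out:
  rows:
    - [0,0,0,0,0,-0.002,1]
    - [0,0,0,0,0,-0.004,1]
    - [0,0,0,0,0,-0.006,1]
    - [0,0,0,0,0,-0.008,1]
    - [0,0,0,0,0,-0.01,1]

```text
t: 10.8
tool_pos: [0.512, -0.1717, 0.2079]
tool_rot: [2.852, 1.317, 0.0]
contact_force: [0.8, 0.7, 1.2]
opening: -0.0002
grip_force: 0.7
```

Request:
carry_out:
  rows:
    - [0,0,0,0,0,-0.002,1]
    - [0,0,0,0,0,-0.004,1]
    - [0,0,0,0,0,-0.006,1]
    - [0,0,0,0,0,-0.008,1]
    - [0,0,0,0,0,-0.01,1]

```text
t: 11.3
tool_pos: [0.5119, -0.1717, 0.2109]
tool_rot: [-2.852, -1.317, -0.0]
contact_force: [0.9, 0.8, 2.2]
opening: 0.0001
grip_force: 0.8
```

Request:
carry_out:
  rows:
    - [0,0,0,0,0,-0.002,1]
    - [0,0,0,0,0,-0.004,1]
    - [0,0,0,0,0,-0.006,1]
    - [0,0,0,0,0,-0.008,1]
    - [0,0,0,0,0,-0.01,1]

```text
t: 11.8
tool_pos: [0.5119, -0.1717, 0.2138]
tool_rot: [-2.852, -1.317, 0.0]
contact_force: [1.1, 0.5, 0.1]
opening: 0.0002
grip_force: 0.8
```

Request:
carry_out:
  rows:
    - [0,0,0,0,0,-0.002,1]
    - [0,0,0,0,0,-0.004,1]
    - [0,0,0,0,0,-0.006,1]
    - [0,0,0,0,0,-0.008,1]
    - [0,0,0,0,0,-0.01,1]

```text
t: 12.3
tool_pos: [0.5119, -0.1717, 0.2169]
tool_rot: [2.852, 1.317, 0.0]
contact_force: [1.3, 1.3, 2.4]
opening: -0.0002
grip_force: 0.8
```

Request:
carry_out:
  rows:
    - [0,0,0,0,0,-0.002,1]
    - [0,0,0,0,0,-0.004,1]
    - [0,0,0,0,0,-0.006,1]
    - [0,0,0,0,0,-0.008,1]
    - [0,0,0,0,0,-0.01,1]

```text
t: 12.8
tool_pos: [0.5117, -0.1718, 0.2196]
tool_rot: [-2.852, -1.317, 0.001]
contact_force: [-0.5, 0.4, -0.1]
opening: 0.0
grip_force: 0.0
```

Request:
carry_out:
  rows:
    - [0,0,0,0,0,-0.002,1]
    - [0,0,0,0,0,-0.004,1]
    - [0,0,0,0,0,-0.006,1]
    - [0,0,0,0,0,-0.01,1]
    - [0,0,0,0,0,-0.015,1]

```text
t: 13.3
tool_pos: [0.5119, -0.1717, 0.2244]
tool_rot: [-2.852, -1.317, 0.0]
contact_force: [0.6, 0.9, 0.1]
opening: 0.0001
grip_force: 0.0
```

Contact ended at about z 0.219, with the lid shut. Now I move clear, up and outward.

Request:
carry_out:
  rows:
    - [0,0,0,0,0,-0.08,1]
    - [0,0,0,0,0,-0.2,1]
    - [0,0,0,-0.15,0,-0.35,1]
    - [0,0,0,-0.3,0,-0.4,1]
    - [0,0,0,-0.45,0,-0.4,1]

```text
t: 13.8
tool_pos: [0.4274, -0.2725, 0.3486]
tool_rot: [2.844, 1.318, 0.005]
contact_force: [0.5, -1.6, 0.3]
opening: -0.0004
grip_force: 0.0
```

Request:
carry_out:
  rows:
    - [0,0,0,-0.1,0,0,1]
    - [0,0,0,-0.15,0,0,1]
    - [0,0,0,-0.15,0,0,1]
    - [0,0,0,-0.15,0,0,1]

```text
t: 14.2
tool_pos: [0.3981, -0.3054, 0.344]
tool_rot: [-2.852, -1.317, -0.001]
contact_force: [-0.3, -0.2, -0.3]
opening: -0.0001
grip_force: 0.0
```

Run:
```python
from h import *
import pickle
c=get_image("scene");d=pickle.load(open("c0.pkl","rb"))["scene"]
f=lambda i:cv2.resize(i["img"][150:250,210:350],None,fx=2.8,fy=2.8,interpolation=cv2.INTER_CUBIC)
cv2.imwrite("pics/end.png",np.hstack([f(d),f(c)]))
```

```text
(no output)
```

View pics/end.png

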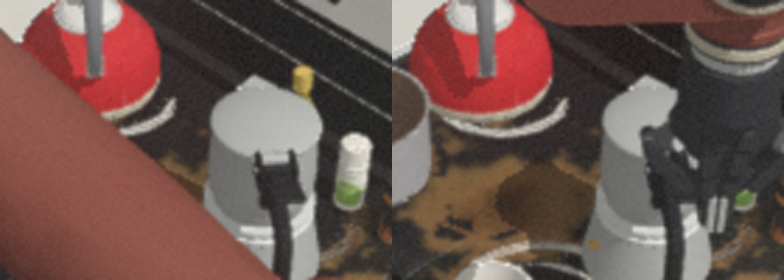

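The lid is shut (beak at (645,80), the same place as before), and the pot and kettle have not moved. I'm handing in.

```bash
python3 -c "from station import *;print(finish_job())"
```

```text
the job is handed in; nothing more can be done
None
```

I handed the job in: the lever was held down at its stop for 3.5 s, then eased up under the fingertips until the lid was shut. The arm is clear, and the last picture showed the pot where it had been; no verdict was returned.

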